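# Wipe and level the record-player shelf under the TV

## Task

Plaster chips from drilling the TV bracket lie on the small dark record-player shelf: take the scraper block, wipe every chip off the shelf with it (keep the fingers off the chips) and set the block down on the cabinet top. Then lay the spirit level upright on the cleared shelf, lengthwise from the knob end towards the fixed feet, let go of it, and turn the knob of the screw foot until the bubble rests between its two lines. Finish by pressing the level firmly, not hard, down on the shelf with the fingers, bubble still between the lines, and stay like that - the job ends while you are still pressing - with the candy box, glasses, toothpick holder, nail clipper and remote left where they are.

Things in the scene. Friction and masses are not known exactly. Their poses are not given: they have to be found in the camera images.
- shelf: Dark wooden shelf: plate 200 (its x) x 280 (its y) x 18 mm, top 45 mm above the cabinet. Origin on the cabinet under its centre, z up; y points from the knob end to the end with two fixed rubber feet. It cannot be shoved, only tips, by the screw foot, about the line through the fixed feet (y = +110 mm); the knob end starts 2 to 4 mm low. Yaw within 0.2 rad.
- foot_grip (a point): Point on the upright axis of the screw foot's round steel knob, 38 mm across, 8 mm below its top; the knob spans 54 to 78 mm above the cabinet and stays at that height. Shelf x 0, y -110 mm. Turned clockwise seen from above (0.1 N m) it lifts that end of the shelf, 8.7 mrad of tilt per rad; 0.9 to 2.2 rad are needed. It stays where left.
- level: Aluminium bench spirit level, 160 mm long (its y), 46 wide (its x), 40 high, 0.45 kg. Origin: centre of its underside. Sides vertical, flat to 26 mm. The vial lies along y in an open notch in the middle of its -x edge (x -23 to -3, y -24 to +24, above 26 mm); the rest of the top is flat at 40 mm. Starts upright on the cabinet left or right of the shelf, long axis within 0.4 rad of world y.
- bubble (a joint): Swing of the bubble in rad: 0.04 rad is 1 mm along the level, 0 = the middle, positive towards the level's own +y. It runs to the higher end, 0.016 rad per mrad of tilt, up to 0.55, and settles in about 1 s. It is between the two black lines within +-0.08 (2 mm). With the level lengthwise on the shelf 1 rad of the knob moves it 0.139, clockwise towards the knob end.
- scraper: Scraper block: wooden grip 24 (its x) x 100 (its y) x 42 mm high on a dark rubber sole 36 x 130 x 18 mm, 60 mm high in all, 0.13 to 0.21 kg. Origin: centre of its underside. Starts standing on its sole on the cabinet, on the other side of the shelf from the level, long axis within 0.4 rad of world y.
- chip1: Loose piece of white plaster, 24 x 18 x 12 mm, 11 g, lying on the shelf. Origin at the centre of its underside. The chips lie within shelf x = -65 to 65 mm, y = -20 to 80 mm.
- chip2: Loose piece of white plaster, 20 x 22 x 14 mm, on the shelf; origin as chip1.
- chip3: Loose piece of white plaster, 26 x 16 x 12 mm, on the shelf; origin as chip1.
- chip4: Loose piece of white plaster, 22 x 20 x 13 mm, on the shelf; origin as chip1.
- candy_box: Bystander, to be left alone: closed round red plastic candy box with hinged lid, 180 across, 76 high, at the far side (mm). Origin at the centre of its underside.
- tumbler1: Bystander, to be left alone: empty glass tumbler, 72 across the rim, 95 high, standing left of the candy box (mm). Origin at the centre of its underside.
- tumbler2: Bystander, to be left alone: empty glass tumbler like the other, standing right of the candy box (mm). Origin at the centre of its underside.
- toothpicks: Bystander, to be left alone: white ceramic toothpick holder, 48 across, 56 high (picks reach 76), standing on the left (mm). Origin at the centre of its underside.
- clipper: Bystander, to be left alone: chrome nail clipper with spring lever, 58 x 14 x 17, lying on the right near the robot (mm). Origin at the centre of its underside.
- remote: Bystander, to be left alone: black remote control, 44 x 165 x 18, lying on the right (mm). Origin at the centre of its underside.

How it is judged:
On the way, in this order (a step that is already met when the one before it is completed fails the run):
1. the scraper block is brought down on the shelf with the chips (z of scraper in the frame of shelf between 0.035 and 0.055 m and horizontal distance between scraper and shelf below 0.16 m and contact force between the fingers and scraper above 1 N), for 0.1 s.
2. all four chips are off the shelf, down on the cabinet (height (world z) of each of chip1, chip2, chip3, chip4 below 0.035 m), for 0.2 s.
3. the block is set down on the cabinet top and the level lies lengthwise on the cleared shelf, let go (all of step 2 and height (world z) of scraper below 0.03 m and z of level in the frame of shelf between 0.041 and 0.049 m and x of level in the frame of shelf between -0.085 and 0.085 m and y of level in the frame of shelf between -0.06 and 0.09 m and angle between the y axis of level and the y axis of shelf, either way round below 0.2 rad and angle between level's own z axis and vertical below 0.1 rad and contact force between the fingers and level below 0.1 N and linear speed of level below 0.02 m/s), for 0.2 s.
4. the foot has been turned until the bubble rests between the lines (z of level in the frame of shelf between 0.041 and 0.049 m and x of level in the frame of shelf between -0.085 and 0.085 m and y of level in the frame of shelf between -0.06 and 0.09 m and angle between the y axis of level and the y axis of shelf, either way round below 0.2 rad and angle between level's own z axis and vertical below 0.1 rad and value of joint bubble between -0.08 and 0.08 rad and angle between shelf's own z axis and vertical below 0.007 rad), for 0.4 s.
At the end, for the whole second after the job is handed in: Chips off the shelf, scraper at rest on the cabinet top; level upright on the shelf within 0.2 rad of lengthwise, bubble within 2 mm of the middle, shelf within 7 mrad of level; fingers still pressing the level (5 to 40 N between level and shelf) (all of step 2 and all of step 4 and contact force between level and shelf between 5 and 40 N and contact force between the fingers and level above 2.5 N and height (world z) of scraper below 0.03 m and linear speed of each of scraper, level below 0.02 m/s); the arm keeps its last pose, push and grip.
It fails at once if a chip is touched with the fingers or arm instead of the scraper (contact force between any of the fingers, the arm and chip1 above 0.3 N or contact force between any of the fingers, the arm and chip2 above 0.3 N or contact force between any of the fingers, the arm and chip3 above 0.3 N or contact force between any of the fingers, the arm and chip4 above 0.3 N).
It fails at once if a bystander is moved more than 30 mm or tipped (distance of any of candy_box, tumbler1, tumbler2, toothpicks, clipper, remote from where it was at the start of the episode above 0.03 m or angle between any of candy_box, tumbler1, tumbler2, toothpicks's own z axis and vertical above 0.3 rad).
It also fails if it takes over 72 s, if anything falls off the work surface, if the arm or the gripper's body presses on something with over 40 N, if the wrist force passes 120 N, or if a joint passes its speed limit or range.

## Robot

A 7-joint arm with a two-finger parallel gripper is mounted at the origin on the work surface. World frame = base frame: x ahead of the robot, y to its left, z up, the work surface at z = 0. Lengths are in m, angles in rad, forces in N, time in s.
With the tool pointing down it reaches from about 0.35 to 0.9 m from the base axis. Payload 19.9 kg.
Tool frame: the origin (TCP) lies on the centre line of the jaws, within the pads' length; the fingertips stand 8 mm ahead of it and the grasp point (between the pads) lies 11 mm behind it; z points along the fingers, x is the direction in which the jaws open and shut, and the axes are right-handed (so a half turn about z gives the same grasp; the last joint's range is limited). The gripper opens to 94 mm and grips with 3 to 60 N. Pads are 16 mm wide; open, the fingers measure 119 mm over their backs; the gripper's body (75 mm by 177 mm) begins 78 mm behind the grasp point.
Start: joints at [-1.274, 0.417, -0.01, 1.614, 0.005, 1.111, -0.053], TCP at [0.208, 0.589, 0.176] pointing down, gripper open.
Joint ranges: [-2.81, 2.81], [-0.39, 2.02], [-1.27, 1.25], [0.06, 2.57], [-1.19, 4.33], [0.19, 2], [-2.82, 2.82]. Speed limits (rad/s): [1.89, 1.89, 2.39, 2.39, 3.01, 3.01, 3.01].

## Interface

Orientations are given as a unit quaternion [w, x, y, z].
In Python, from workcell import r gives the robot as it stands. Calls block until the motion is done:
- r.movep(position, orientation): joint-space move of the TCP to a pose.
- r.move_straight(position, frame=None, rate=0.15, f_stop=None): straight line of the TCP; frame=None keeps the orientation; rate is the mean speed in m/s. With f_stop (N) it stops when the force on the tool has changed by that much, and returns True; else False.
- r.set_joints(angles): joint-space move.
- r.let_go() and r.grasp(grasp_force=None): open the fingers fully, or close them until they stop; grasp_force is the grip in N (None keeps the last).
- r.dwell(seconds).
- r.inverse_kinematics(position, orientation): joint angles nearest the present ones, or None.
- r.get_state(): the state.
- r.read_camera(name): name is "scene" or "side" or "wrist"; returns the picture (384x512x3 uint8, red, green, blue); there is no depth.
- r.camera_model(name): a dict with "camera_matrix" (3x3 intrinsics, pixels), "distortion" ([k1, k2, p1, p2, k3] as OpenCV has them; the pictures are not rectified), "world_to_cam" (4x4, takes a point from world to camera coordinates). Camera axes: x right, y up, looking along -z (the intrinsics and any distortion apply to the point x, -y, -z); pixel columns grow to the right and rows downward; lengths in m; the calibration is good to about 2 mm. A picture is of the moment at which its call begins: read the wrist's pose just before it. camera_model takes no time and is no camera call; for the wrist camera it gives the pose at the moment of the call.
A pose or a line that the arm cannot do raises r.IKError and nothing moves.
- r.hand_in(): hands the job in, once; it reports no verdict.
The state is a dict: "time_s": time; "qpos": joint angles; "joint_velocities": joint speeds; "tau": joint torques, N m; "tool_pos": TCP position; "tcp_rot": TCP orientation; "force": force on the tool from outside, world axes, zero at the start; "torque": the same for the moment, N m; "grip_width": opening from 0.0 (shut) to 1.0 (fully open).
Only numpy, scipy, OpenCV 4.12 (cv2) and the standard library are available. Lean on these libraries where they do the work, as an engineer would, in place of code of your own. Each camera call takes 0.05 s, during which the arm holds its last target.

## Working session

There is one attempt and no reset: what is moved stays moved. The work goes in short steps, each a Python script; the robot and the scene stay as the last script left them, time stands still between calls to the robot, and variables do not carry over. Pictures are saved under pics/ and viewed, and the job is handed in when it is done.

```bash
ls; mkdir -p pics
python3 - <<'E'
from workcell import r
import cv2, numpy as np
print(r.get_state())
for n in ["scene","side","wrist"]:
    m=r.camera_model(n); print(n,m)
    im=r.read_camera(n); cv2.imwrite(f"pics/{n}0.png",im[:,:,::-1])
E
```

```text
pics
{'time_s': 0.0, 'qpos': array([-1.27352845,  0.41797926, -0.01033236,  1.6141564 ,  0.00470013,
        1.11071345, -0.05300828]), 'joint_velocities': array([ 0.00014462,  0.00099644, -0.00105287, -0.00026769,  0.00056039,
        0.00116541, -0.0005854 ]), 'tau': array([ 7.16349696e-04, -8.51243877e+01,  6.39602523e-01, -4.25999308e+01,
       -4.87384759e-02,  1.86044496e-02,  9.43812120e-05]), 'tool_pos': array([0.20756384, 0.58908948, 0.17502935]), 'tcp_rot': array([ 3.87965224e-04,  8.16179969e-01,  5.77797437e-01, -4.78721119e-04]), 'force': array([ 0.48615554,  0.04238975, -0.1277431 ]), 'torque': array([ 0.01521565,  0.02940425, -0.00643625]), 'grip_width': 0.9973092874653186}
scene {'camera_matrix': array([[356.34356231,   0.        , 253.56628339],
       [  0.        , 356.34356231, 194.23795877],
       [  0.        ,   0.        ,   1.        ]]), 'distortion': array([-0.09519024,  0.        ,  0.        ,  0.        ,  0.        ]), 'world_to_cam': array([[-0.82001652,  0.57229412,  0.00723544,  0.45844378],
       [-0.44476377, -0.64513826,  0.62127434,  0.1927380
[... 570 characters left out ...]
1.28243367],
       [ 0.        ,  0.        ,  0.        ,  1.        ]])}
wrist {'camera_matrix': array([[264.73692297,   0.        , 256.04970969],
       [  0.        , 264.73692297, 192.55764918],
       [  0.        ,   0.        ,   1.        ]]), 'distortion': array([-0.05116515,  0.        ,  0.        ,  0.        ,  0.        ]), 'world_to_cam': array([[ 3.32656112e-01,  9.43048108e-01, -4.20426669e-04,
        -6.24702211e-01],
       [-9.16007951e-01,  3.23011758e-01, -2.37892491e-01,
         2.38190611e-02],
       [-2.24208261e-01,  7.95215052e-02,  9.71291401e-01,
        -3.89722299e-01],
       [ 0.00000000e+00,  0.00000000e+00,  0.00000000e+00,
         1.00000000e+00]])}
```

```bash
python3 -c "
import cv2
for n in ['scene','side']:
    im=cv2.imread(f'pics/{n}0.png'); cv2.imwrite(f'pics/{n}0b.png',cv2.resize(im,(800,600),interpolation=cv2.INTER_CUBIC))
"
```

```text
(no output)
```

View pics/scene0b.png

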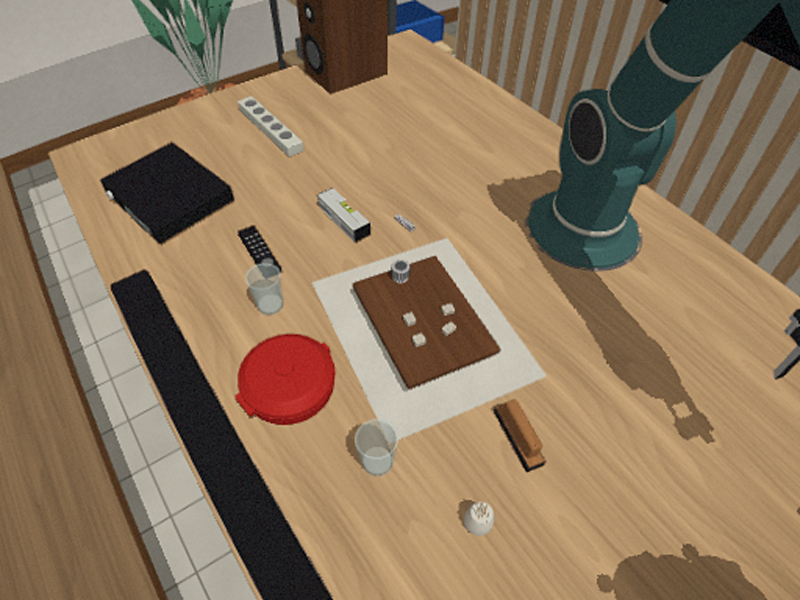

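View pics/side0b.png

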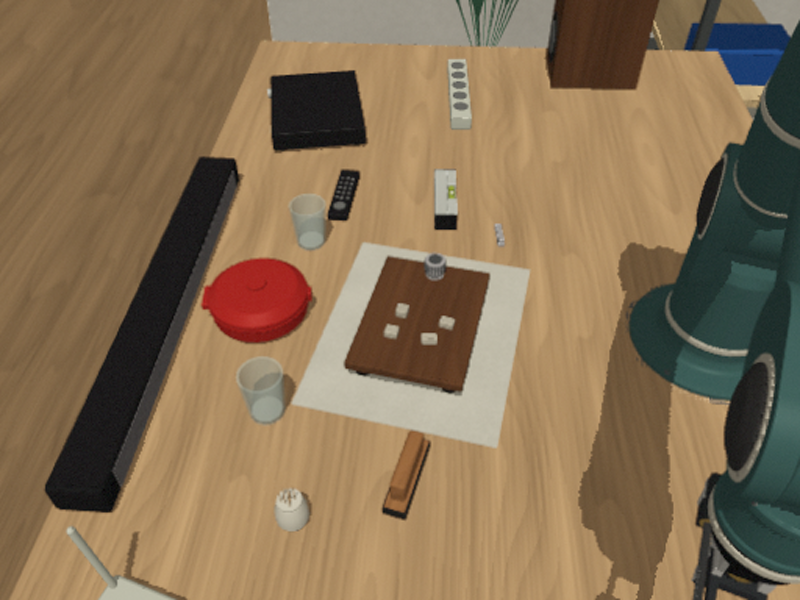

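View pics/wrist0.png

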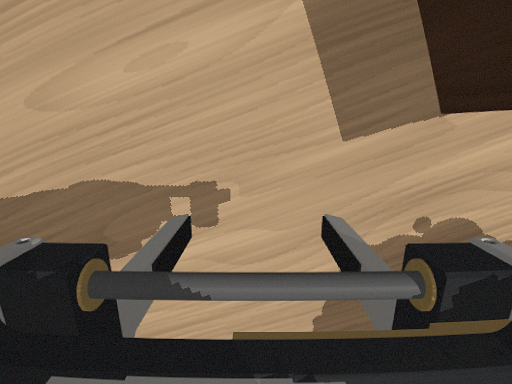

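```bash
cat > h.py <<'E'
import cv2, numpy as np
from scipy.optimize import least_squares
from scipy.spatial.transform import Rotation as R
def ray(m,px):
    K=m['camera_matrix'];d=m['distortion']
    p=cv2.undistortPoints(np.array([[px]],float),K,d)[0,0]
    T=m['world_to_cam']; Rm=T[:3,:3];t=T[:3,3]
    return -Rm.T@t, Rm.T@np.array([p[0],-p[1],-1.])
def onz(m,px,z):
    c,v=ray(m,px); return c+v*(z-c[2])/v[2]
def proj(m,P):
    P=np.atleast_2d(P);T=m['world_to_cam']
    C=P@T[:3,:3].T+T[:3,3]; C=C*[1,-1,-1]
    return cv2.projectPoints(C,np.zeros(3),np.zeros(3),m['camera_matrix'],m['distortion'])[0][:,0]
def crop(src,x0,y0,w,h,k,out):
    im=cv2.imread(src)[y0:y0+h,x0:x0+w]
    im=cv2.resize(im,None,fx=k,fy=k,interpolation=cv2.INTER_CUBIC)
    for i in range(0,w,20): cv2.putText(im,str(x0+i),(i*k,8),0,.3,(0,0,255)); cv2.line(im,(i*k,8),(i*k,14),(0,0,255))
    for j in range(0,h,20): cv2.putText(im,str(y0+j),(0,j*k+4),0,.3,(0,0,255)); cv2.line(im,(20,j*k),(26,j*k),(0,0,255))
    cv2.imwrite(out,im)
E
python3 -c "
from h import *
crop('pics/side0.png',215,100,110,150,4,'pics/c1.png')
crop('pics/side0.png',230,265,60,80,7,'pics/c2.png')
crop('pics/scene0.png',190,110,140,150,4,'pics/c3.png')
crop('pics/scene0.png',300,245,60,70,7,'pics/c4.png')
"
```

```text
(no output)
```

View pics/c1.png

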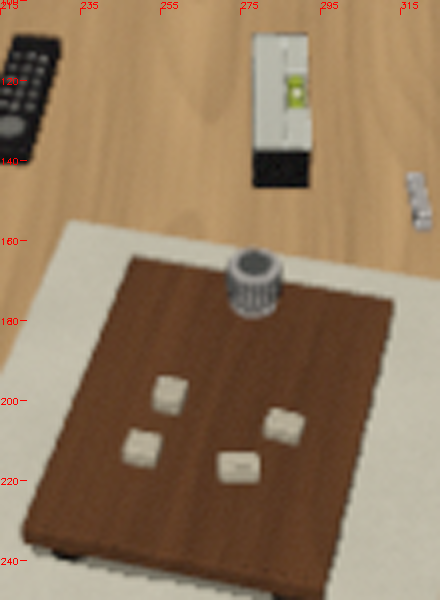

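View pics/c2.png

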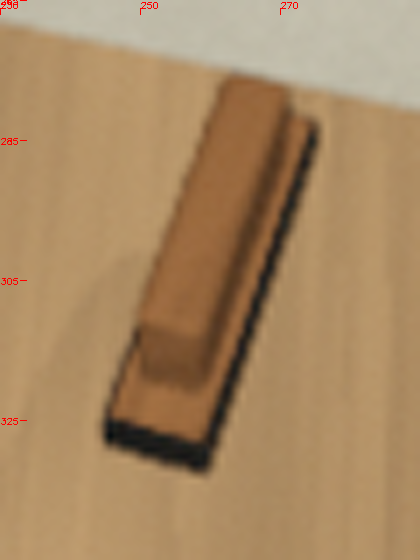

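View pics/c3.png

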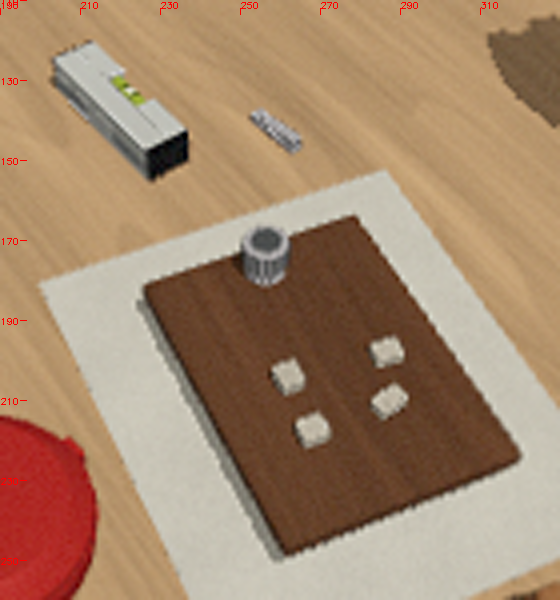

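View pics/c4.png

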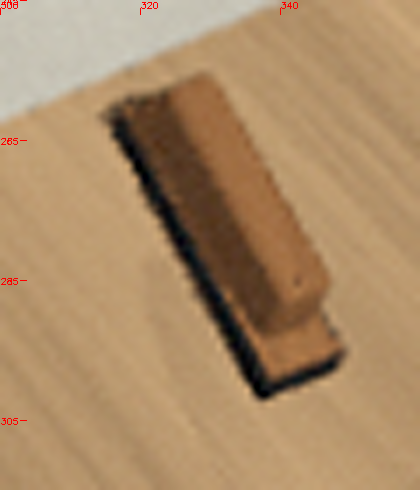

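```bash
cat > fit0.py <<'E'
from h import *
from workcell import r
S=r.camera_model('scene');D=r.camera_model('side')
def fit(obs,p0,tilt=False):
    # obs: list (cam,px,local pt) ; p=x,y,yaw
    def f(p):
        out=[]
        for m,px,l in obs:
            l=np.array(l)/1000
            if tilt:
                # rotate about y=0.110, drop knob end
                l=l+np.array([0,0,-(0.110-l[1])*p[3]*0.1])
            w=R.from_euler('z',p[2]).apply(l)+[p[0],p[1],0]
            out+=list(proj(m,w)[0]-px)
        return np.array(out)
    s=least_squares(f,p0,loss='soft_l1'); e=f(s.x).reshape(-1,2)
    print(np.round(s.x,4)); print(np.round(e,1).tolist())
    return s.x
print('shelf')
sh=fit([(D,(247.5,164),(100,-140,45)),(D,(313,175),(-100,-140,45)),(D,(221,233),(100,140,45)),(D,(296,243.5),(-100,140,45)),
 (S,(226,182),(100,-140,45)),(S,(278,163.5),(-100,-140,45)),(S,(261,246),(100,140,45)),(S,(320,224),(-100,140,45))],[.55,0,0,.1],True)
print('knob',)
for m,px in ((D,(278.3,165)),(S,(256,170))): print(onz(m,px,.078))
print('knob pred',R.from_euler('z',sh[2]).apply([0,-.11,0])[:2]+sh[:2])
print('level')
fit([(D,(278,108),(23,-80,40)),(D,(292,108),(-23,-80,40)),(D,(278,137.5),(23,80,40)),(D,(292,137.5),(-23,80,40)),(D,(278,146.5),(23,80,0)),(D,(292,146.5),(-23,80,0)),
(S,(204,125),(23,-80,40)),(S,(212.5,120.5),(-23,-80,40)),(S,(237,144),(-23,80,40)),(S,(227,148.5),(23,80,40)),(S,(237,150),(-23,80,0)),(S,(227.5,155),(23,80,0))],[.5,-.3,0])
print('scraper')
fit([(D,(245,329),(18,65,0)),(D,(259.5,332.5),(-18,65,0)),(D,(245,325),(18,65,18)),(D,(259.5,328.5),(-18,65,18)),(D,(250,311),(12,50,60)),(D,(259,313),(-12,50,60)),(D,(263,275),(12,-50,60)),(D,(271,279),(-12,-50,60)),
(S,(315.5,261.5),(18,-65,18)),(S,(337,297.5),(18,65,18)),(S,(348.5,292),(-18,65,18)),(S,(338,302),(18,65,0)),(S,(349,297),(-18,65,0))],[.5,.3,0])
print('chips')
for n,a,b in (('A',(257,196.5),(261,203)),('B',(286,204),(286,197)),('C',(250.5,210),(267.5,216)),('D',(274.5,214.5),(287,209))):
    for m,px in ((D,a),(S,b)):
        w=onz(m,px,.056); l=R.from_euler('z',-sh[2]).apply(w-[sh[0],sh[1],0]); print(n,np.round(w,3),np.round(l,3))
print('others')
for nm,m,px,z in (('tooth',D,(186,324),.05),('tum L rim',D,(167,237),.095),('tum R rim',D,(197,129),.095),('candy',D,(165,183),.076),('clip',D,(320,151),.01),('remote near',D,(219,139),.018),('remote near',D,(212,137),.018),('remote far',D,(230,110),.018)):
    print(nm,np.round(onz(m,px,z),3))
E
python3 fit0.py
```

```text
shelf
[ 0.5074  0.019  -0.1743  0.4248]
[[-0.4, 0.5], [0.3, 0.4], [-1.5, -1.4], [0.2, 3.0], [-1.3, -0.8], [0.0, -0.4], [0.2, 0.2], [0.8, -2.1]]
knob
[ 0.48788298 -0.09146236  0.078     ]
[ 0.48993702 -0.08619597  0.078     ]
knob pred [ 0.48834428 -0.08931127]
level
[ 0.4734 -0.3447  0.0366]
[[-0.1, 0.3], [-0.6, 0.5], [-0.0, 0.1], [0.5, 0.4], [-0.4, 0.8], [-0.2, 1.1], [-0.9, -1.0], [0.7, -1.2], [0.0, -1.9], [-0.4, -1.1], [0.3, -0.0], [-0.4, 0.2]]
scraper
[ 0.5132  0.3215 -0.2221]
[[-0.2, -0.0], [0.6, 0.8], [-0.3, -0.0], [0.6, 0.8], [-1.0, -1.0], [0.5, -0.1], [-1.3, -1.5], [0.6, -3.1], [0.5, -1.7], [1.5, 1.8], [1.3, 2.5], [-0.8, -0.2], [-0.6, 0.0]]
chips
A [0.542 0.017 0.056] [0.034 0.004 0.056]
A [0.545 0.019 0.056] [0.037 0.007 0.056]
B [0.462 0.039 0.056] [-0.048  0.012  0.056]
B [0.466 0.045 0.056] [-0.045  0.018  0.056]
C [0.556 0.068 0.056] [0.039 0.056 0.056]
C [0.557 0.07  0.056] [0.04  0.059 0.056]
D [0.491 0.079 0.056] [-0.026  0.057  0.056]
D [0.493 0.083 0.056] [-0.026  0.061  0.056]
others
tooth [0.67  0.405 0.05 ]
tum L rim [0.747 0.205 0.095]
tum R rim [ 0.742 -0.221  0.095]
candy [0.797 0.001 0.076]
clip [ 0.359 -0.242  0.01 ]
remote near [ 0.685 -0.272  0.018]
remote near [ 0.709 -0.281  0.018]
remote far [ 0.666 -0.435  0.018]
```

```bash
cat >> h.py <<'E'
def down(yaw):
    c,s=np.cos(yaw),np.sin(yaw)
    M=np.array([[c,s,0],[s,-c,0],[0,0,-1.]])
    q=R.from_matrix(M).as_quat(); return np.array([q[3],q[0],q[1],q[2]])
def snap(r,n,f):
    m=r.camera_model(n); im=r.read_camera(n); cv2.imwrite(f,im[:,:,::-1]); return m
def st(r):
    s=r.get_state(); q=s['tcp_rot']; M=R.from_quat([q[1],q[2],q[3],q[0]]).as_matrix()
    print('t',round(s['time_s'],2),'pos',np.round(s['tool_pos'],4),'yaw',round(np.arctan2(M[1,0],M[0,0]),3),'zax',np.round(M[:,2],3),'F',np.round(s['force'],1),'g',round(s['grip_width'],3),'q7',round(s['qpos'][6],2))
E
python3 - <<'E'
from h import *
from workcell import r
import pickle
r.movep([.500,.300,.25],down(-.222)); st(r)
m=snap(r,'wrist','pics/w1.png'); pickle.dump(m,open('w1.pkl','wb'))
for p in ([.41,.07,.10],[.45,.0,.2]): print(r.inverse_kinematics(p,down(-.174)))
E
```

```text
t 1.69 pos [0.4992 0.3013 0.2497] yaw -0.219 zax [-0.001  0.    -1.   ] F [-0.  -0.8  0.9] g 1.0 q7 -0.7
[-0.75439346  0.15869013  0.55722104  2.19557199 -0.11516097  0.81433791
 -0.29760593]
[-0.66663142  0.07373694  0.63233756  2.0154774  -0.04973582  1.06712104
 -0.18557052]
```

View pics/w1.png

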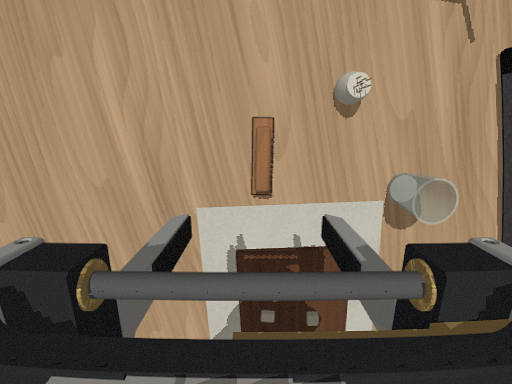

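```bash
python3 -c "
from h import *
crop('pics/w1.png',235,105,60,100,6,'pics/c5.png')
crop('pics/w1.png',220,195,150,75,5,'pics/c6.png')"
```

```text
(no output)
```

View pics/c5.png

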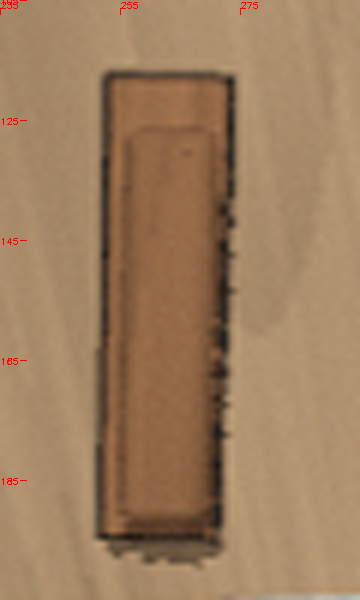

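View pics/c6.png

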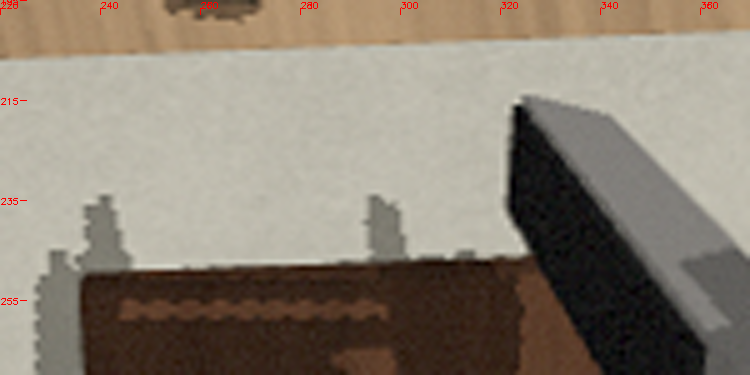

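Run:
```python
from h import *
import pickle
m=pickle.load(open('w1.pkl','rb'))
for px in ((252.5,117),(274,117),(251,194.5),(272,194)): print(onz(m,px,.018))
for px in ((255.5,126.5),(270.5,126.5),(255,190.5),(269.5,190.5)): print(onz(m,px,.06))
a=onz(m,(236,249),.045);b=onz(m,(320,246.5),.045);print(a,b,np.arctan2(*(b-a)[[1,0]]))
y=-.174
print('shelf origin',a-R.from_euler('z',y).apply([-.1,.14,.045]))
```

```text
[0.51140903 0.3867446  0.018     ]
[0.54514844 0.3792495  0.018     ]
[0.48056476 0.26197889 0.018     ]
[0.51592863 0.25501727 0.018     ]
[0.51297    0.37091127 0.06      ]
[0.53442045 0.36614466 0.06      ]
[0.49120769 0.27704145 0.06      ]
[0.51310284 0.27217022 0.06      ]
[0.43642983 0.18077699 0.045     ] [0.57689895 0.15404464 0.045     ] -0.18805882801473092
shelf origin [ 5.10682584e-01  2.55786320e-02 -1.38777878e-17]
```

Run:
```python
from h import *
from workcell import r
import pickle
r.movep([.513,.321,.10],down(-.23)); 
r.move_straight([.513,.321,.038],rate=.12); st(r)
r.grasp(45); st(r)
r.move_straight([.513,.321,.14],rate=.2); st(r)
snap(r,'side','pics/s1.png')
r.movep([.50,-.12,.26],down(-.18)); st(r)
pickle.dump(snap(r,'wrist','pics/w2.png'),open('w2.pkl','wb'))
```

```text
t 3.07 pos [0.5135 0.3213 0.0389] yaw -0.23 zax [ 0.001  0.001 -1.   ] F [ 0.7 -0.6  0.4] g 0.999 q7 -0.63
t 4.48 pos [0.513 0.321 0.038] yaw -0.23 zax [ 0. -0. -1.] F [ 0.7 -0.6 -0.6] g 0.001 q7 -0.63
t 5.14 pos [0.5125 0.3209 0.139 ] yaw -0.23 zax [-0.001 -0.    -1.   ] F [ 0.5 -0.1 -0.8] g 0.006 q7 -0.68
t 6.87 pos [ 0.5003 -0.119   0.2596] yaw -0.179 zax [-0.001 -0.    -1.   ] F [-0.5 -0.1 -0.2] g 0.005 q7 0.12
```

View pics/w2.png

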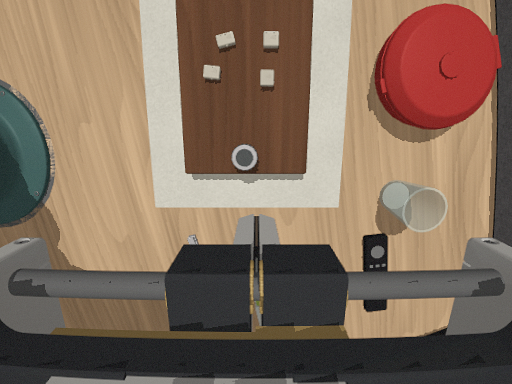

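View pics/s1.png

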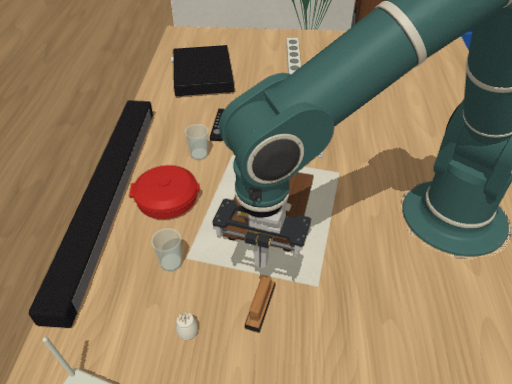

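Run:
```python
from h import *
from workcell import r
D=r.camera_model('side')
print(proj(D,[[.5125,.3209,.131],[.5125,.3209,.139],[.513,.321,.0],[.513,.321,.06]]))
crop('pics/s1.png',200,180,130,160,5,'pics/c7.png')
```

```text
[[261.14676069 274.03091371]
 [261.17124144 271.86215697]
 [260.56844161 306.40722817]
 [260.71788717 292.28979783]]
```

View pics/c7.png

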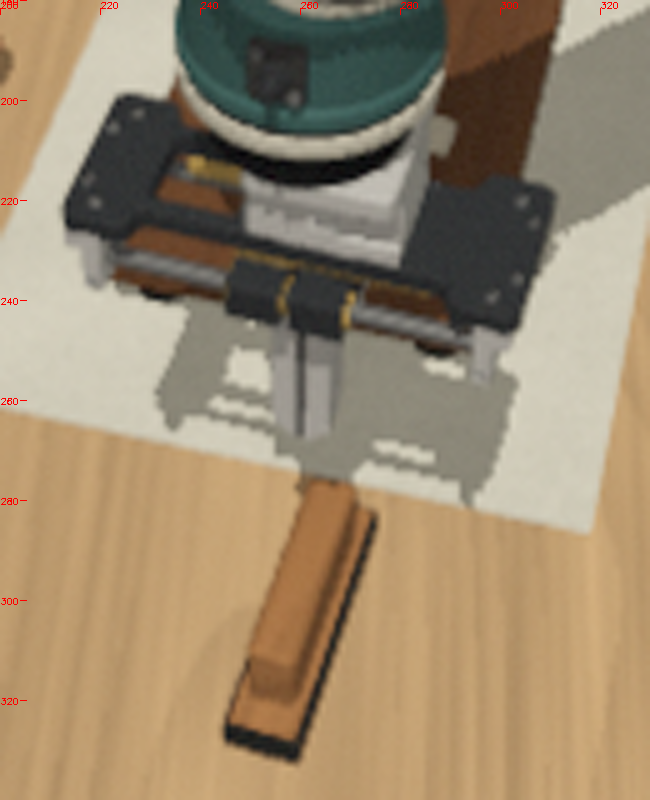

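Run:
```python
from h import *
from workcell import r
import pickle
m=pickle.load(open('w2.pkl','rb'))
st(r)
t=np.array([.5003,-.119,.2596])
for d in (-.02,-.011,0,.008,.02,.03): print(d,proj(m,t-[0,0,d])[0])
print(-m['world_to_cam'][:3,:3].T@m['world_to_cam'][:3,3])
snap(r,'side','pics/s2.png'); snap(r,'scene','pics/sc2.png')
D=r.camera_model('side');S=r.camera_model('scene')
p=r.get_state()['tool_pos']
for n,m in (('D',D),('S',S)):
  for d in (-.03,-.011,0,.008): print(n,d,proj(m,p-[0,0,d])[0])
crop('pics/s2.png',200,50,150,130,5,'pics/c8.png');crop('pics/sc2.png',180,50,150,130,5,'pics/c9.png');crop('pics/w2.png',170,0,150,240,3,'pics/c10.png')
```

```text
t 6.92 pos [ 0.5003 -0.1189  0.2596] yaw -0.178 zax [-0.001 -0.    -1.   ] F [-1.1 -0.6 -0.4] g 0.006 q7 0.12
-0.02 [256.82140672 221.92256653]
-0.011 [256.80654296 217.9778334 ]
0 [256.78995951 213.58142672]
0.008 [256.77886449 210.64281683]
0.02 [256.76355806 206.59240236]
0.03 [256.75188629 203.50661406]
[ 0.51231171 -0.05087556  0.46847254]
D -0.03 [276.61239465  96.31015493]
D -0.011 [276.38725925 102.52297583]
D 0 [276.25935031 106.05583658]
D 0.008 [276.16741892 108.59638217]
S -0.03 [247.26401451 114.19732713]
S -0.011 [247.3042624  119.41546833]
S 0 [247.32717273 122.37178985]
S 0.008 [247.34365726 124.49275158]
```

View pics/c8.png

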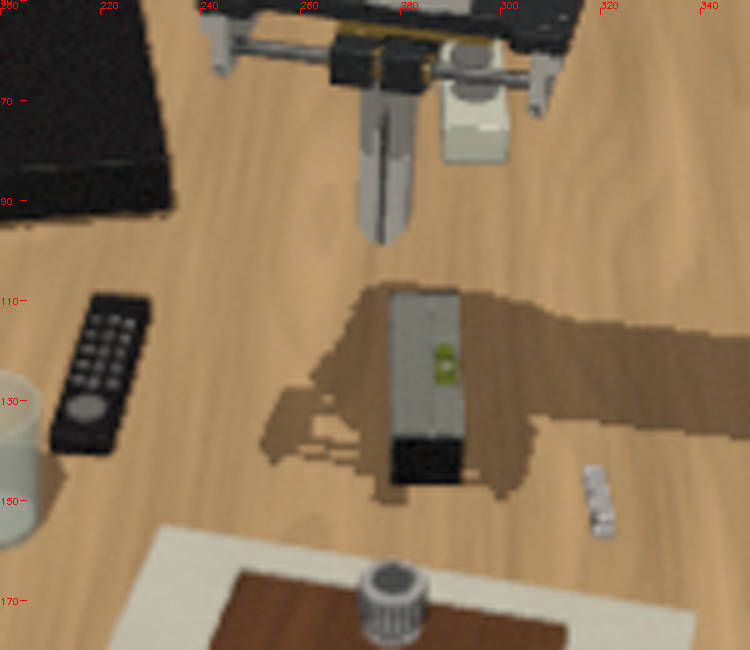

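View pics/c9.png

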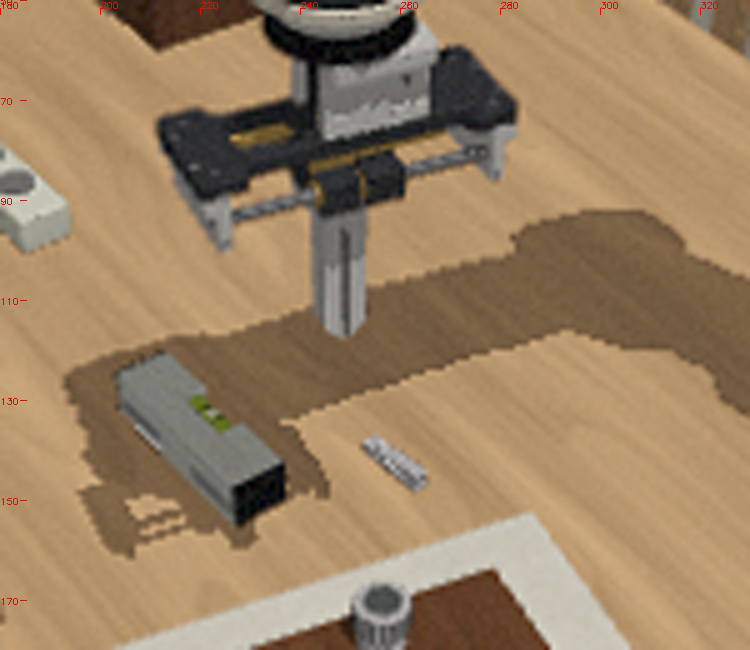

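View pics/c10.png

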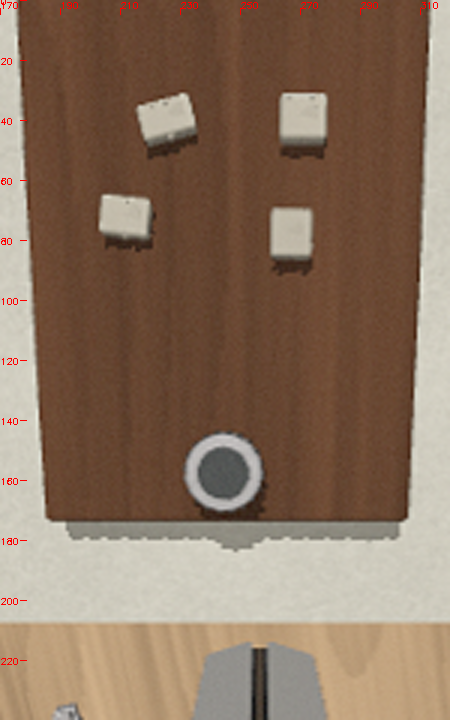

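Run:
```python
from h import *
import pickle
m=pickle.load(open('w2.pkl','rb'))
a=onz(m,(185,172.7),.0416);b=onz(m,(305.7,172.7),.0416)
yaw=np.arctan2(*(b-a)[[1,0]]);print(a,b,yaw,np.linalg.norm(b-a))
k=onz(m,(244.5,157),.078); print('knob',k)
o=(a+b)/2-R.from_euler('z',yaw).apply([0,-.14,0]); print('o',o,'o from knob',k-R.from_euler('z',yaw).apply([0,-.11,0]))
for e in ((176,0),(313.3,0)):print(R.from_euler('z',-yaw).apply(onz(m,e,.0445)-o))
for px in ((225,39),(271,38),(211.5,71.5),(267,77)):
    w=onz(m,px,.057); print(w,R.from_euler('z',-yaw).apply(w-o))
```

```text
[ 0.38451761 -0.10020607  0.0416    ] [ 0.57878789 -0.13533073  0.0416    ] -0.1788707119153403 0.19742007306175052
knob [ 0.48754778 -0.08897925  0.078     ]
o [0.50656133 0.01999793 0.0416    ] o from knob [0.50711881 0.01926573 0.078     ]
[-0.09778002  0.11303508  0.0029    ]
[0.09989218 0.11226684 0.0029    ]
[0.49027521 0.07939228 0.057     ] [-0.02659363  0.05554912  0.0154    ]
[0.55493632 0.06890581 0.057     ] [0.03890157 0.05673436 0.0154    ]
[0.46219761 0.03996601 0.057     ] [-0.0472086   0.01175637  0.0154    ]
[0.54033398 0.01787467 0.057     ] [0.03361159 0.00391939 0.0154    ]
```

Run:
```python
from h import *
from workcell import r
r.let_go()
r.movep([.513,.321,.08],down(-.23)); 
print(r.move_straight([.513,.321,.008],rate=.12,f_stop=8)); st(r)
r.grasp(45); st(r)
r.move_straight([.513,.321,.12],rate=.2); st(r)
snap(r,'side','pics/s3.png')
crop('pics/s3.png',200,180,130,160,5,'pics/c11.png')
```

```text
False
t 10.96 pos [0.5135 0.321  0.0086] yaw -0.23 zax [ 0.001  0.    -1.   ] F [ 0.2 -0.3 -0.2] g 0.999 q7 -0.54
t 12.03 pos [0.513  0.3209 0.0079] yaw -0.23 zax [-0. -0. -1.] F [ 0.2 -0.6 -0.6] g 0.251 q7 -0.54
t 12.74 pos [0.5123 0.3208 0.1189] yaw -0.23 zax [-0.001 -0.001 -1.   ] F [-0.4 -0.7 -2.3] g 0.255 q7 -0.61
```

View pics/c11.png

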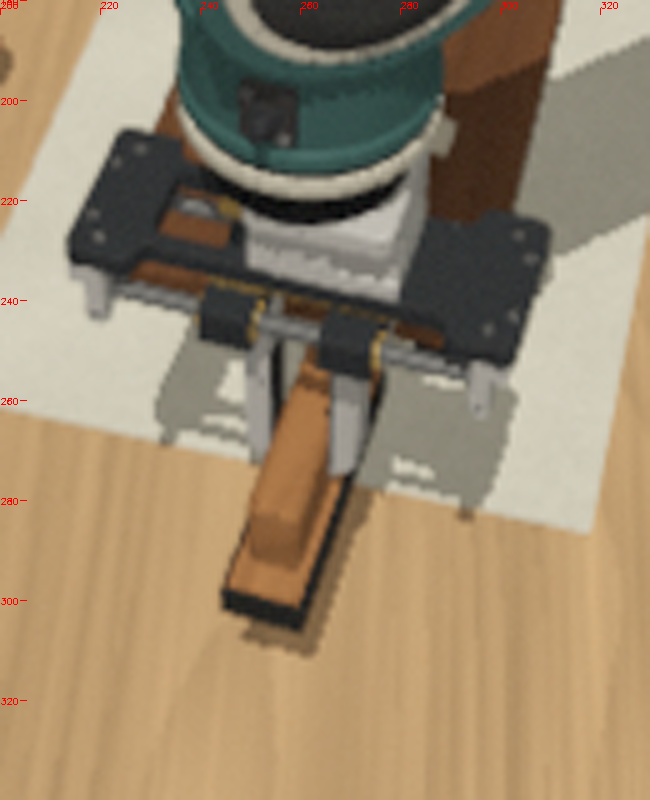

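```bash
cat >> h.py <<'E'
O=np.array([.507,.0195,0]);YAW=-.179
def sh(x,y,z): return O+R.from_euler('z',YAW).apply([x,y,z])
E
python3 - <<'E'
from h import *
from workcell import r
r.movep(sh(.085,.033,.115),down(YAW)); st(r)
print(r.move_straight(sh(.085,.033,.053),rate=.06,f_stop=5)); st(r)
p=r.get_state()['tool_pos']; z=max(p[2],.052)+.0005; print(z)
r.dwell(.15)
r.move_straight(sh(.085,.033,z),rate=.05);st(r)
snap(r,'side','pics/s4.png')
r.move_straight(sh(-.112,.033,z),rate=.1);st(r)
snap(r,'side','pics/s5.png'); snap(r,'scene','pics/sc5.png')
E
python3 -c "
from h import *
a=cv2.imread('pics/s4.png');b=cv2.imread('pics/s5.png')
cv2.imwrite('pics/c12.png',cv2.resize(np.hstack([a[130:290,180:340],b[130:290,180:340]]),None,fx=2.5,fy=2.5))
crop('pics/sc5.png',190,130,160,150,5,'pics/c13.png')"
```

```text
t 13.93 pos [0.5964 0.0385 0.1146] yaw -0.177 zax [-0.001  0.001 -1.   ] F [-0.1  0.4 -1.7] g 0.253 q7 -0.03
False
t 15.11 pos [0.5968 0.0369 0.0533] yaw -0.179 zax [ 0.001  0.    -1.   ] F [-0.1  0.1 -2.2] g 0.251 q7 0.01
0.053838633623480084
t 15.51 pos [0.5966 0.0368 0.054 ] yaw -0.179 zax [ 0.  0. -1.] F [ 0.2 -0.6 -1.8] g 0.252 q7 0.01
t 17.68 pos [0.403  0.0718 0.0538] yaw -0.179 zax [ 0. -0. -1.] F [ 0.2 -0.5 -2.2] g 0.251 q7 -0.21
```

View pics/c12.png

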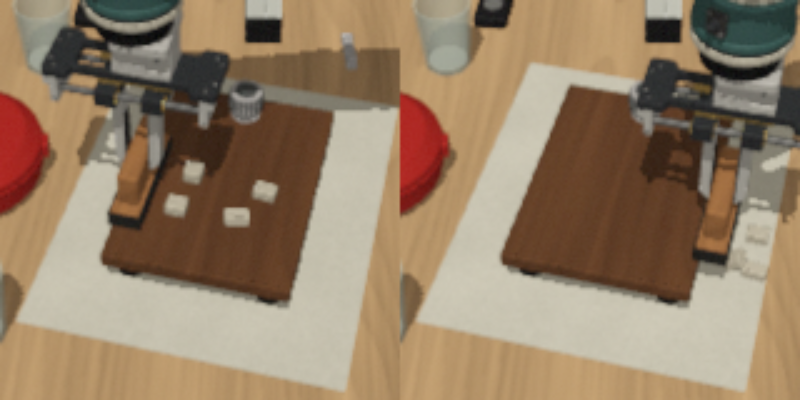

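View pics/c13.png

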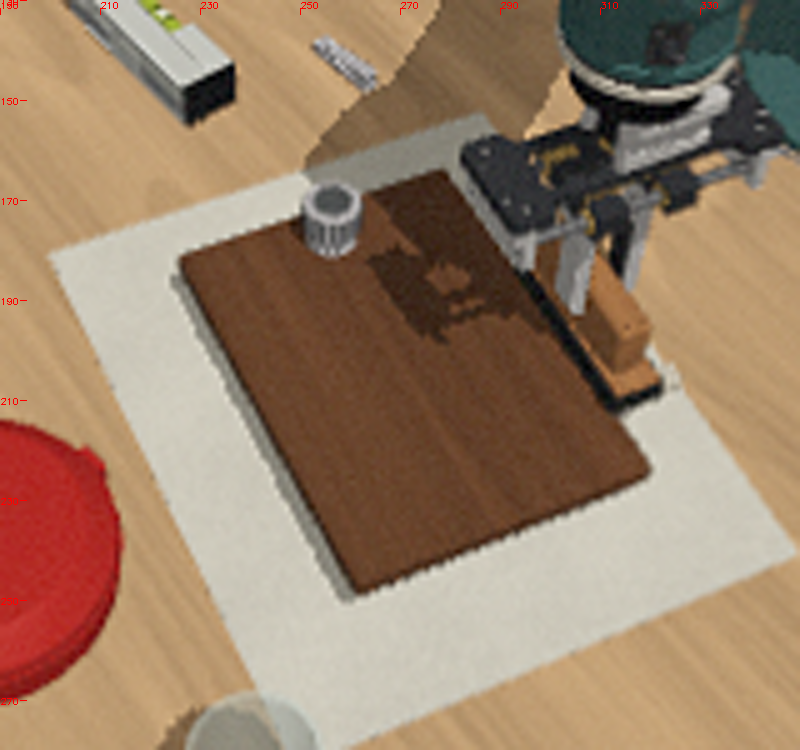

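```bash
python3 - <<'E'
from h import *
from workcell import r
p=r.get_state()['tool_pos']
r.move_straight([p[0],p[1],.10],rate=.15)
r.movep([.50,.30,.07],down(-.2))
snap(r,'side','pics/s6.png'); snap(r,'scene','pics/sc6.png')
print(r.move_straight([.50,.30,.007],rate=.08,f_stop=5)); st(r)
E
python3 -c "
from h import *
a=cv2.imread('pics/s6.png');b=cv2.imread('pics/sc6.png')
cv2.imwrite('pics/c14.png',cv2.resize(np.hstack([a[140:340,180:340],b[110:310,200:360]]),None,fx=2.5,fy=2.5))
"
```

```text
True
t 20.06 pos [0.4995 0.2995 0.0075] yaw -0.2 zax [-0.001 -0.001 -1.   ] F [-0.3  0.   5.5] g 0.253 q7 -0.49
```

View pics/c14.png

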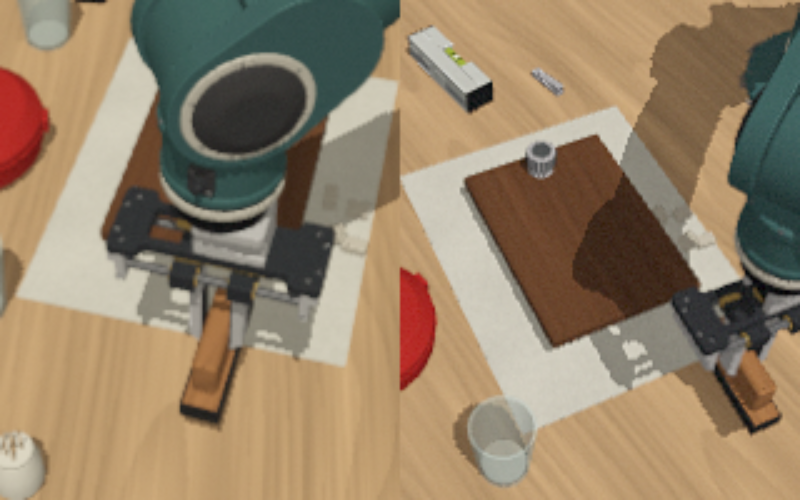

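```bash
python3 - <<'E'
from h import *
from workcell import r
r.let_go(); 
r.move_straight([.50,.30,.09],rate=.2); 
r.movep([.473,-.345,.07],down(.037)); st(r)
snap(r,'side','pics/s7.png'); snap(r,'scene','pics/sc7.png')
print(r.move_straight([.473,-.345,-.020],rate=.08,f_stop=6)); st(r)
E
python3 -c "
from h import *
a=cv2.imread('pics/s7.png');b=cv2.imread('pics/sc7.png')
cv2.imwrite('pics/c15.png',cv2.resize(np.hstack([a[60:340,180:340],b[60:340,200:360]]),None,fx=2.1,fy=2.1))
"
```

```text
t 24.08 pos [ 0.4736 -0.3441  0.0699] yaw 0.038 zax [ 0.  0. -1.] F [1.  0.3 0.9] g 1.003 q7 1.03
False
t 25.46 pos [ 0.4733 -0.3452 -0.0195] yaw 0.037 zax [ 0.001 -0.    -1.   ] F [-0.5  0.6  0.4] g 1.001 q7 1.11
```

View pics/c15.png

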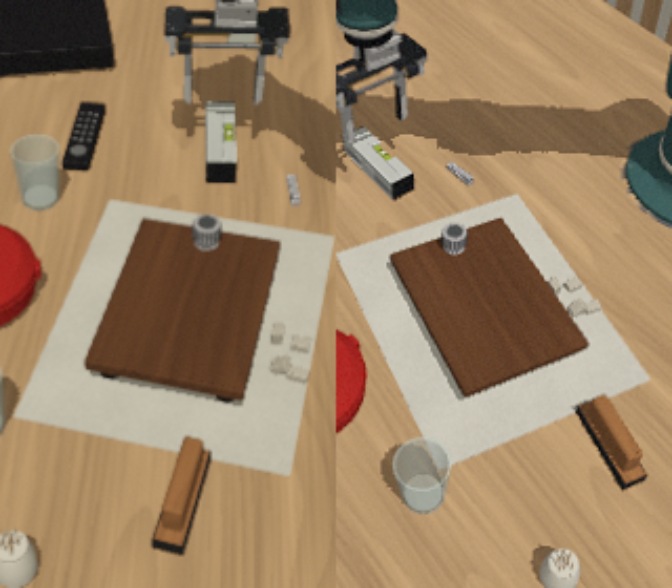

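```bash
python3 - <<'E'
from h import *
from workcell import r
r.grasp(45); st(r)
r.move_straight([.473,-.345,.09],rate=.2); st(r)
r.movep(sh(0,.045,.07),down(YAW)); st(r)
snap(r,'side','pics/s8.png'); snap(r,'scene','pics/sc8.png')
print(r.move_straight(sh(0,.045,.0225),rate=.06,f_stop=4)); st(r)
E
python3 -c "
from h import *
a=cv2.imread('pics/s8.png');b=cv2.imread('pics/sc8.png')
cv2.imwrite('pics/c16.png',cv2.resize(np.hstack([a[100:300,180:340],b[100:300,200:360]]),None,fx=2.5,fy=2.5))
"
```

```text
t 26.26 pos [ 0.4731 -0.345  -0.02  ] yaw 0.037 zax [ 0. -0. -1.] F [-0.4 -1.  -0.8] g 0.488 q7 1.11
t 26.96 pos [ 0.4726 -0.3443  0.0889] yaw 0.037 zax [-0.001  0.001 -1.   ] F [-0.2  0.2 -5.5] g 0.49 q7 1.02
t 28.48 pos [0.5152 0.0626 0.07  ] yaw -0.18 zax [ 0. -0. -1.] F [ 0.   0.  -4.4] g 0.486 q7 0.08
True
t 29.31 pos [0.5143 0.0634 0.0238] yaw -0.179 zax [-0.002 -0.001 -1.   ] F [ 0.8 -0.1  0.8] g 0.484 q7 0.14
```

View pics/c16.png

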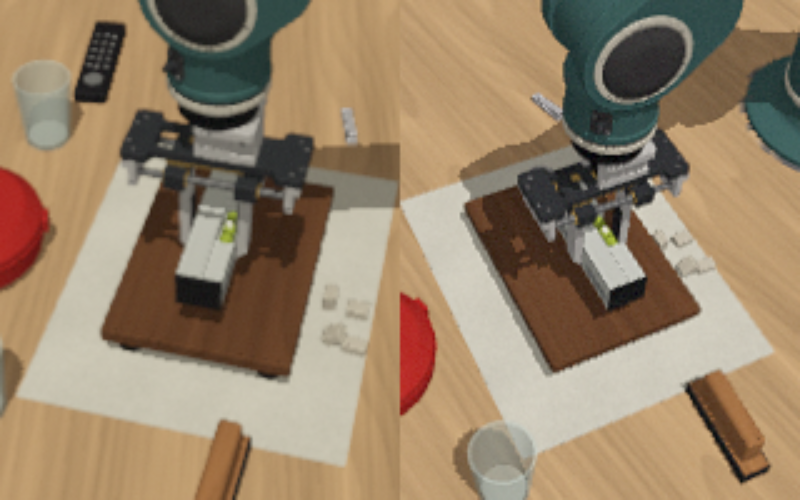

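Run:
```python
from h import *
from workcell import r
import pickle
r.let_go(); st(r)
p=r.get_state()['tool_pos']
r.move_straight([p[0],p[1],.09],rate=.2)
r.movep(sh(0,-.06,.068),down(YAW)); r.dwell(.3); st(r)
m=snap(r,'wrist','pics/w3.png'); pickle.dump(m,open('w3.pkl','wb'))
px=proj(m,sh(-.013,.045,.082))[0]; print(px)
crop('pics/w3.png',int(px[0])-60,max(0,int(px[1])-60),120,120,6,'pics/c17.png')
print(r.inverse_kinematics(sh(0,-.11,.05),down(YAW)))
```

```text
t 30.19 pos [0.5138 0.0636 0.0239] yaw -0.179 zax [-0.002 -0.001 -1.   ] F [-0.4  0.4 -0.8] g 1.001 q7 0.14
t 31.48 pos [ 0.4965 -0.0387  0.068 ] yaw -0.177 zax [-0.  0. -1.] F [ 0.7 -0.7  0.6] g 1.001 q7 0.28
[238.20450764  75.95628685]
[-0.56274207  0.4890716   0.84346581  2.05915413 -0.5061842   0.80927332
  0.40485789]
```

View pics/w3.png

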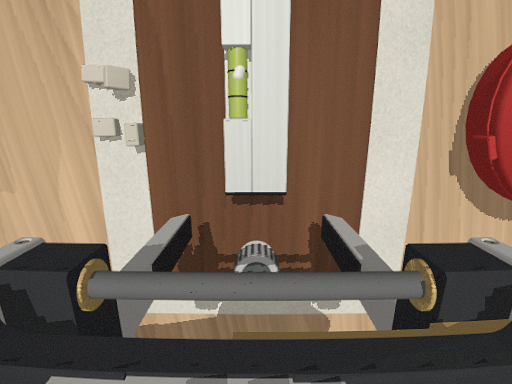

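View pics/c17.png

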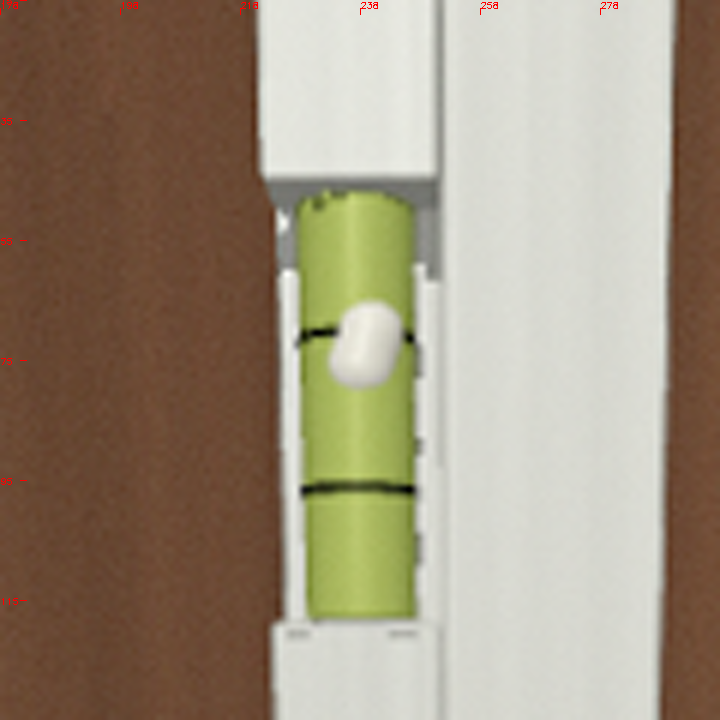

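Run:
```python
from h import *
import pickle
m=pickle.load(open('w3.pkl','rb'))
f=lambda px,z: R.from_euler('z',-YAW).apply(onz(m,px,z)-O)[:2]*1000
for nm,px,z in (('notch far',(236,44.8),.0845),('notch near',(236,118.6),.0835),('l1',(237,70.3),.082),('l2',(237,96.2),.082),('bub',(239,72.5),.082),('bub hi',(239,72.5),.085),('end near L',(225.5,192),.083),('end near R',(287,192),.083)): print(nm,f(px,z))
```

```text
notch far [-14.08992622  64.33006444]
notch near [-14.81240019  16.29431832]
l1 [-13.78585304  48.6899522 ]
l2 [-14.00473787  31.59446137]
bub [-12.42567228  47.25533216]
bub hi [-12.24106034  46.67999055]
end near L [-23.6185371  -37.20141783]
end near R [ 22.73912641 -37.13681525]
```

```bash
python3 - <<'E'
from h import *
from workcell import r
k=np.array([.4877,-.089,0])
r.movep(k+[0,0,.07],down(YAW+.95)); st(r)
print(r.move_straight(k+[0,0,.028],rate=.08,f_stop=6)); st(r)
r.grasp(35); st(r)
q=np.array(r.get_state()['qpos']); q[6]-=1.88; r.set_joints(q); st(r)
r.dwell(.3)
snap(r,'side','pics/s9.png'); snap(r,'scene','pics/sc9.png'); snap(r,'wrist','pics/w4.png')
E
python3 -c "
from h import *
a=cv2.imread('pics/s9.png');b=cv2.imread('pics/sc9.png')
cv2.imwrite('pics/c18.png',cv2.resize(np.hstack([a[100:300,180:340],b[100:300,200:360]]),None,fx=2.5,fy=2.5))
"
```

```text
t 32.43 pos [ 0.4877 -0.0887  0.07  ] yaw 0.769 zax [-0.  0. -1.] F [ 0.3 -0.2 -0.3] g 1.0 q7 1.18
False
t 33.11 pos [ 0.4877 -0.0892  0.028 ] yaw 0.771 zax [-0. -0. -1.] F [ 0.2 -0.  -0.7] g 0.995 q7 1.23
t 34.02 pos [ 0.4872 -0.0895  0.028 ] yaw 0.771 zax [-0.001 -0.    -1.   ] F [-4.5 -4.1  5.1] g 0.398 q7 1.23
t 35.73 pos [ 0.4877 -0.0897  0.0281] yaw -1.108 zax [ 0.    -0.001 -1.   ] F [ 5.4 -2.8 -4.6] g 0.397 q7 -0.64
```

View pics/c18.png

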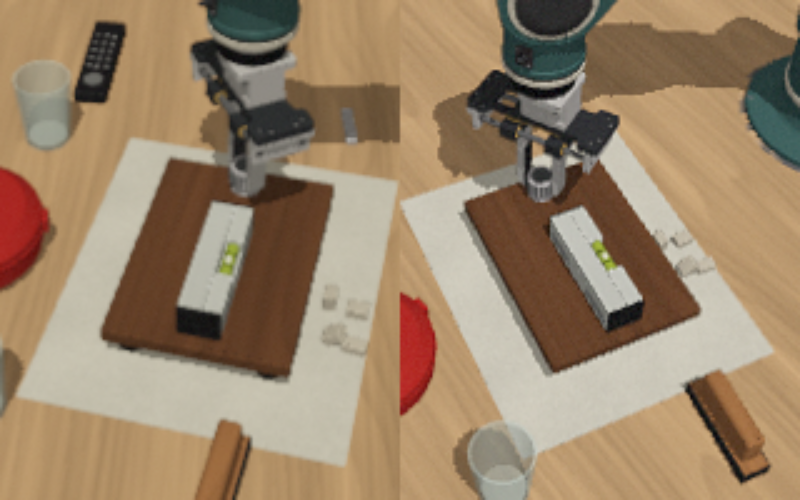

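View pics/w4.png

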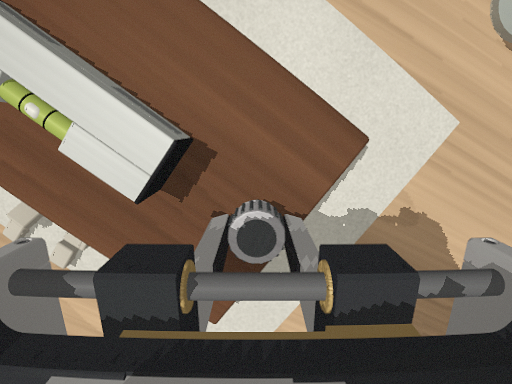

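Run:
```python
from h import *
from workcell import r
import pickle
m=snap(r,'wrist','pics/w5.png'); pickle.dump(m,open('w5.pkl','wb'))
crop('pics/w5.png',0,65,80,80,8,'pics/c19.png')
```

```text
(no output)
```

View pics/c19.png

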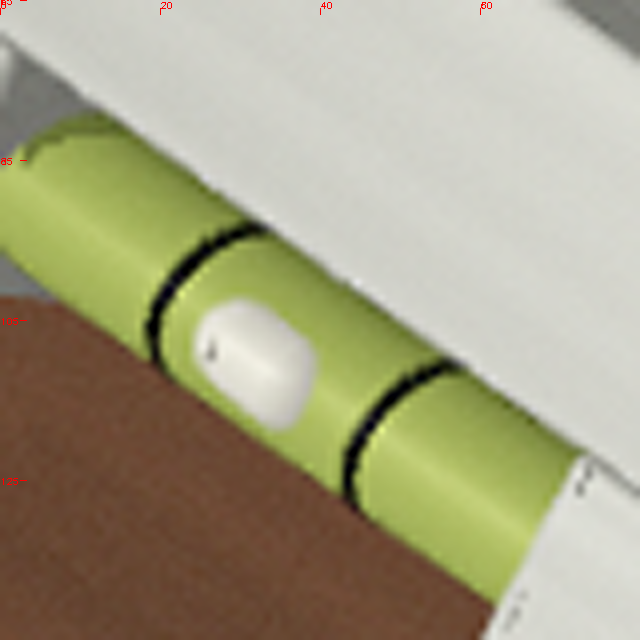

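Run:
```python
from h import *
from workcell import r
import pickle
q=np.array(r.get_state()['qpos']); q[6]-=.1; r.set_joints(q); st(r)
r.let_go(); p=r.get_state()['tool_pos']
r.move_straight([p[0],p[1],.075],rate=.15); st(r)
r.movep(sh(-.013,-.04,.09),down(YAW)); r.dwell(.3); st(r)
m=snap(r,'wrist','pics/w6.png'); pickle.dump(m,open('w6.pkl','wb'))
px=proj(m,sh(-.013,.04,.082))[0]; print(px)
crop('pics/w6.png',int(px[0])-40,max(0,int(px[1])-40),80,80,8,'pics/c20.png')
```

```text
t 36.48 pos [ 0.4878 -0.0897  0.028 ] yaw -1.205 zax [ 0.    -0.001 -1.   ] F [ 2.7 -2.3 -3.3] g 0.4 q7 -0.74
t 37.92 pos [ 0.4878 -0.0894  0.075 ] yaw -1.208 zax [ 0.001 -0.    -1.   ] F [ 0.1  0.5 -0.8] g 1.004 q7 -0.8
t 38.99 pos [ 0.487  -0.0178  0.0898] yaw -0.18 zax [-0. -0. -1.] F [ 0.2 -0.3  0.2] g 1.004 q7 -0.06
[256.70611598 113.33937503]
```

View pics/c20.png

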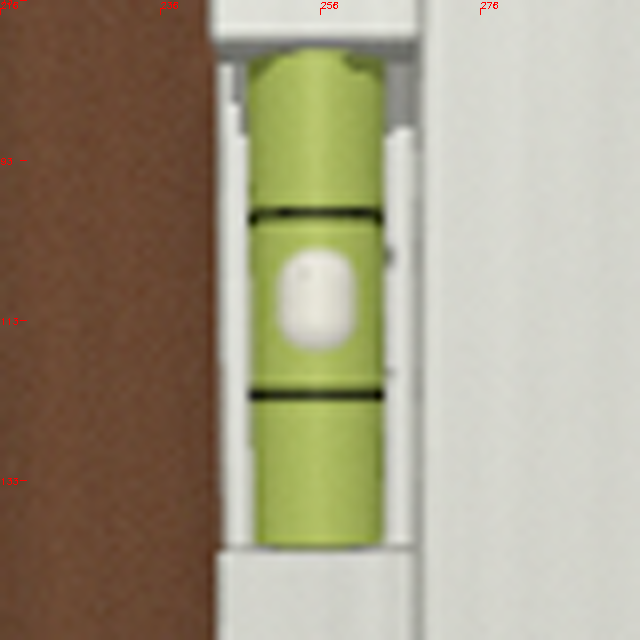

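View pics/w6.png

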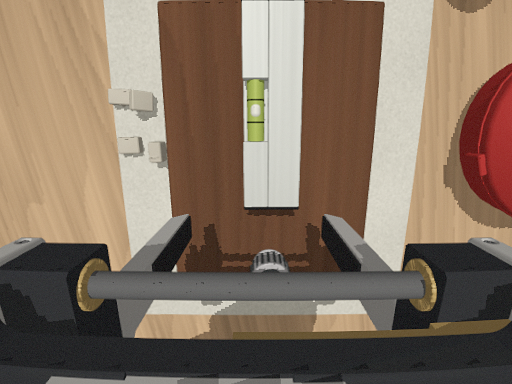

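Run:
```python
from h import *
from workcell import r
import pickle
r.grasp(20)
r.movep(sh(0,.004,.075),down(YAW)); r.dwell(.3); st(r)
print(r.move_straight(sh(0,.004,.05),rate=.025,f_stop=11)); st(r)
r.dwell(.6); st(r); r.dwell(.6); st(r)
m=snap(r,'wrist','pics/w7.png'); snap(r,'side','pics/s10.png')
px=proj(m,sh(-.013,.04,.082))[0]; print(px)
crop('pics/w7.png',int(px[0])-40,max(0,int(px[1])-40),80,80,7,'pics/c21.png')
crop('pics/s10.png',180,130,160,200,3,'pics/c22.png')
```

```text
t 41.07 pos [0.5077 0.0229 0.0753] yaw -0.18 zax [ 0.  0. -1.] F [-0.4 -0.  -0.4] g 0.005 q7 -0.13
True
t 41.83 pos [0.5076 0.0235 0.0553] yaw -0.179 zax [-0.001  0.    -1.   ] F [-3.1  0.4 11.6] g 0.002 q7 -0.11
t 42.42 pos [0.5076 0.0235 0.0553] yaw -0.179 zax [-0.  0. -1.] F [-4.2  0.5 12.6] g 0.003 q7 -0.11
t 43.02 pos [0.5077 0.0235 0.0553] yaw -0.179 zax [-0.  0. -1.] F [-3.4  0.1 13.1] g 0.006 q7 -0.11
[238.33994873 176.46157481]
```

View pics/c21.png

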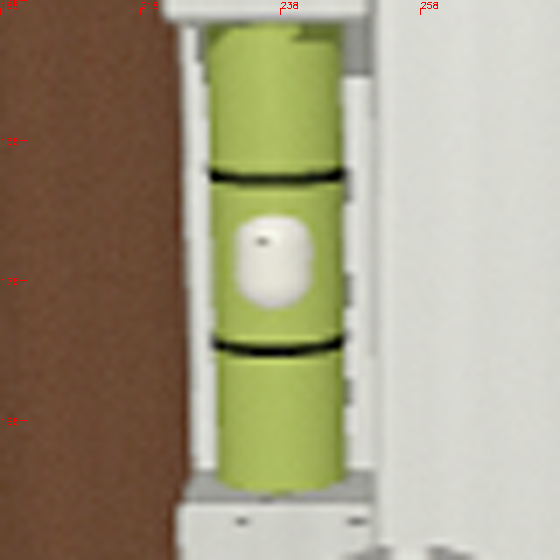

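View pics/c22.png

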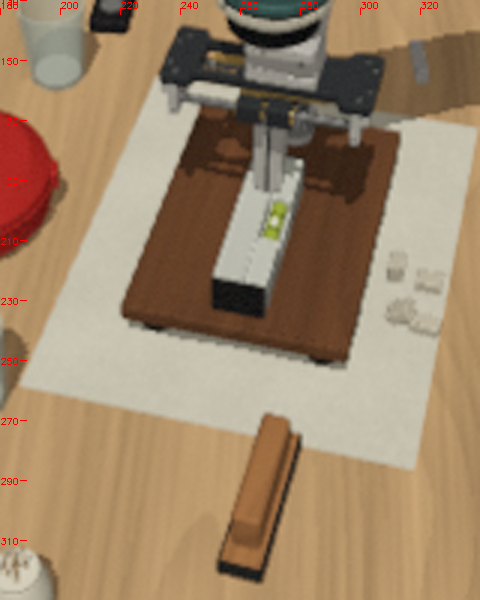

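Run:
```python
from h import *
from workcell import r
st(r); print(r.hand_in()); st(r)
```

```text
t 43.12 pos [0.5076 0.0235 0.0553] yaw -0.179 zax [-0.  0. -1.] F [-3.4 -0.2 13.3] g 0.005 q7 -0.11
the job is handed in; nothing more can be done
None
the job is handed in; nothing more can be done
```

The job is handed in at 43.1 s of the 72 s allowed; the interface gives no verdict. I did it in this order:
- **Sweep:** I pushed all four chips off the robot-side edge of the shelf with the scraper in one pass and stood the scraper on the cabinet.
- **Levelling:** I laid the level lengthwise on the shelf, let go, and turned the knob about 1.98 rad clockwise.
- **Pressing:** I closed the fingers and pressed down on the level, and was still pressing at hand-in.

Last checks:
- **Bubble:** it sits about 0.4 mm from the middle between the lines, both before and during pressing.
- **Force:** the press held steady at about 13 N, with a 3–4 N sideways component.
- **Scene:** the pictures show all four chips on the cabinet, the scraper standing on the cabinet, and no sign that any bystander moved. The last picture did not frame all the bystanders, and I did not measure them.

Two things disagreed with what I expected:
- **Fingertip height:** the pictures put the fingertips about 24 mm behind the TCP instead of 8 mm ahead of it. My first scraper grasp therefore closed just above the grip without moving anything. I corrected for the offset from then on. At the press, contact came about 6 mm lower than that correction predicts; I did not look into why.
- **Level position:** the level ended up about 5 mm off along the shelf (shelf y about 40 mm), well within limits.

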